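# Fill the cruet stand

## Task

Get the cruet stand ready for the table: stand the stoppered oil bottle, the stoppered vinegar bottle, the pepper mill and the salt shaker upright in the walnut stand, each right down in the well cut for its shape and size (big round, big square, small round, small square). Set them down gently without dropping or knocking over anything, and leave the bud vase, the candlestick and the toothpick holder standing where they are.

Things in the scene. Friction and masses are not known exactly. Their poses are not given: they have to be found in the camera images.
- stand: Loose walnut block, 210 (x) x 190 (y) x 34 mm, brass handles on the x ends, 1.4 kg, flat, any yaw. Origin: centre of underside. Four wells 26 deep, floor 8 above underside, 3 mm chamfer; centre (x, y) in mm: OIL big round, 79 across, (49, 45); VINEGAR big square, 65 wide, (-49, 45); PEPPER small round, 62 across, (-49, -47); SALT small square, 56 wide, (49, -47). Square sides along x, y.
- oil: Oil bottle: white glazed ceramic with two thin blue bands, ROUND body 62 mm across up to 70 mm high, shoulder narrowing to a straight round neck 25 mm across from 92 to 131 mm high (grip it there), lip 32 mm across, cork stopper (fast in the neck), 155 mm high in all; about 0.36 kg. Origin: centre of its underside; z up. 
- vinegar: Vinegar bottle: the same ware but SQUARE, body 48 x 48 mm (sides along its x and y) up to 74 mm high, stepped shoulder to a straight round neck 25 mm across from 90 to 127 mm high (grip it there), lip 32 mm across, cork stopper (fast), 151 mm high in all; about 0.30 kg. Origin: centre of its underside; z up. 
- mill: Pepper mill: turned dark wood, foot 46 mm across, waist 29 mm, a cylindrical head 39 mm across from 88 to 112 mm high (grip it there; below the head nothing above 24 mm high is wider than 39), small steel knob on top, 132 mm high in all; about 0.16 kg. Origin: centre of its underside; z up. 
- salt: Salt shaker: square white porcelain, 40 x 40 mm (sides along its x and y) up to 66 mm high, with a pierced, domed steel cap 34 mm across; 84 mm high in all; about 0.14 kg. Grip the square body near its top. Origin: centre of its underside; z up. 
- vase: Look-alike, not part of the set: bud vase in the same white ceramic with one blue band, round, 62 mm across, thin neck and an open flared mouth 46 mm across, no stopper; 146 mm high. Stays where it is. Origin: centre of its underside; z up. 
- candlestick: Look-alike, not part of the set: turned dark-wood candlestick, foot 60 mm across, drip pan 44 mm across at 100 mm high, with a white candle stub 21 mm thick up to 146 mm high. Stays where it is. Origin: centre of its underside; z up. 
- pick_holder: Look-alike, not part of the set: square white porcelain toothpick holder, 42 x 42 x 56 mm high, open on top with no cap, wooden toothpicks standing in it up to about 72 mm. Stays where it is. Origin: centre of its underside; z up. 
Things that resemble listed ones, but are neither listed nor needed, are in the scene too. What is shaped like the mill but purple is not meant.

How it is judged:
At the end, for the whole second after the job is handed in: All four stand in their own wells (within 11 mm of its centre along the stand's x and y, underside within 4 mm of its floor), upright within 0.1 rad, at rest; the stand lies flat; vase, candlestick and toothpick holder upright within 0.1 rad and within 20 mm of where they began, at rest (x of oil in the frame of stand between 0.038 and 0.06 m and y of oil in the frame of stand between 0.034 and 0.056 m and z of oil in the frame of stand between 0.004 and 0.012 m and angle between each of oil, vinegar, mill, salt, vase, candlestick, pick_holder's own z axis and vertical below 0.1 rad and linear speed of each of oil, vinegar, mill, salt, stand, vase, candlestick, pick_holder below 0.02 m/s and angular speed of each of oil, vinegar, mill, salt below 0.2 rad/s and x of vinegar in the frame of stand between -0.06 and -0.038 m and y of vinegar in the frame of stand between 0.034 and 0.056 m and z of vinegar in the frame of stand between 0.004 and 0.012 m and x of mill in the frame of stand between -0.06 and -0.038 m and y of mill in the frame of stand between -0.058 and -0.036 m and z of mill in the frame of stand between 0.004 and 0.012 m and x of salt in the frame of stand between 0.038 and 0.06 m and y of salt in the frame of stand between -0.058 and -0.036 m and z of salt in the frame of stand between 0.004 and 0.012 m and angle between stand's own z axis and vertical below 0.05 rad and distance of each of vase, candlestick, pick_holder from where it was at the start of the episode below 0.02 m); the robot touches nothing.
It fails at once if a bottle, the mill or the shaker is dropped (from more than about 12 mm) or knocked over: it moves faster than 0.5 m/s while not held by the fingers ((contact force between oil and the fingers below 0.1 N and linear speed of oil above 0.5 m/s) or (contact force between vinegar and the fingers below 0.1 N and linear speed of vinegar above 0.5 m/s) or (contact force between mill and the fingers below 0.1 N and linear speed of mill above 0.5 m/s) or (contact force between salt and the fingers below 0.1 N and linear speed of salt above 0.5 m/s)).
It fails at once if the bud vase is moved more than 20 mm or tipped more than 0.4 rad (distance of vase from where it was at the start of the episode above 0.02 m or angle between vase's own z axis and vertical above 0.4 rad).
It fails at once if the candlestick is moved more than 20 mm or tipped more than 0.4 rad (distance of candlestick from where it was at the start of the episode above 0.02 m or angle between candlestick's own z axis and vertical above 0.4 rad).
It fails at once if the toothpick holder is moved more than 20 mm or tipped more than 0.4 rad (distance of pick_holder from where it was at the start of the episode above 0.02 m or angle between pick_holder's own z axis and vertical above 0.4 rad).
It also fails if it takes over 120 s, if anything falls off the work surface, if the arm or the gripper's body presses on something with over 40 N, if the wrist force passes 120 N, or if a joint passes its speed limit or range.

## Robot

A 6-joint arm with a two-finger parallel gripper is mounted at the origin on the work surface. World frame = base frame: x ahead of the robot, y to its left, z up, the work surface at z = 0. Lengths are in m, angles in rad, forces in N, time in s.
With the tool pointing down it reaches from about 0.3 to 0.95 m from the base axis. Payload 3.1 kg.
Tool frame: the origin (TCP) lies between the finger pads; the fingertips stand 11 mm ahead of it and the grasp point (between the pads) lies 8 mm behind it (bot.tcp_to_tips is the distance from the TCP to the fingertips, in m); z points along the fingers, y is the line along which they close (so a half turn about z gives the same grasp; the last joint's range is limited). The gripper opens to 85 mm and grips with 20 to 120 N. Pads are 22 mm wide; open, the fingers measure 114 mm over their backs; the gripper's body (76 mm by 85 mm) begins 54 mm behind the grasp point. The pads swing forward as they close: fully open they stand 13 mm farther back than shut.
Start: joints at [1.137, 0.308, 1.634, -0, 1.2, -0.07], TCP at [0.222, 0.584, 0.242] pointing down, gripper open.
Joint ranges: [-3.06, 3.06], [-0.79, 1.96], [0.05, 2.63], [-1.19, 4.34], [0.05, 2.64], [-2.94, 2.94]. Speed limits (rad/s): [2.79, 2.79, 3.14, 3.14, 3.14, 3.14].

## Interface

Orientations are given as a 3x3 rotation matrix whose columns are the frame's x, y, z axes.
In Python, from cell import bot gives the robot as it stands. The module is installed in compiled form; this text tells all that it offers.
- The arm moves only by the tool step_arm, never from a script. Its arguments are lists of equal length, an entry for each row: "claw": the opening, from 0 (shut) to 1 (fully open); "offset": the shift along the tool's x, y, z in mm, a list of three; "angular": the turn, a rotation vector about the tool's x, y, z in degrees, a list of three. A call has 1 to 8 rows; each row shifts and turns the commanded pose from where the row before left it, along the tool's axes as they then stand; what a row does not reach is not made up. A row lasts 1/10 s, in which the tool goes at most 50 mm and 8.59 degrees, less where a joint would pass 70% of its speed; a pose out of reach is approached as far as the arm can. A call with a gripper value outside its range is refused whole. The fingers move at their own pace and stop on an object; "squeeze" is the grip in N (left out, the last holds). Time passes only in rows, so rows that do not move let the fingers close. It gives the time, the measured TCP pose, the force, the opening and the grip force at its end, in the units of the state.
- bot.get_state(): the state, without advancing time (a new reading comes with each control period).
- bot.read_camera(name): name is "scene" or "top" or "wrist"; returns a dict with "img" (384x512x3 uint8, red, green, blue), "intrinsics" (3x3 intrinsics, pixels), "k1" (the pictures are not rectified: a ray, as slopes to the right and down, at radius r is drawn at 1 + k1 r^2 times it, then the intrinsics apply), "R" (3x3) and "t" (3): a world point X has camera coordinates R X + t; the wrist camera has in their place "mount" (4x4, takes a point from camera to tool coordinates, whose origin is the TCP and whose axes are the flange's). Camera axes: x right, y down, z forward; pixel columns grow to the right and rows downward; lengths in m; the calibration is good to about 2 mm. A picture is of the moment at which its call begins: read the wrist's pose just before it. There is no depth.
- bot.finish_job(): hands the job in; it is judged then, once.
The state is a dict: "clock": time; "qpos": joint angles; "joint_vel": joint speeds; "effort": joint torques, N m; "position": TCP position; "tcp_rot": TCP orientation; "ft_force": force on the tool from outside, world axes, zero at the start; "torque": the same for the moment, N m; "width": finger opening in m; "gripper_force": force on a finger pad.
Only numpy, scipy, OpenCV 4.12 (cv2) and the standard library are available. Lean on these libraries where they do the work, as an engineer would, in place of code of your own. Each camera call takes 0.05 s, during which the arm holds its last target. There are 200 camera calls.

## Working session

There is one attempt and no reset: what is moved stays moved. The work goes in short steps, Python scripts to look and compute and a tool call to move; the robot and the scene stay as the last step left them, time stands still between calls to the robot, and variables do not carry over. Pictures are saved under pics/ and viewed, at most 14 in all, crops included, and the job is handed in when it is done.

Besides the shell and the picture viewer there is one more tool, called after ">>>" as name(argument=value, ...) on one line, values as JSON. step_arm: Moves the arm, as the interface text tells. Its arguments: {"type":"object","properties":{"claw":{"type":"array"},"offset":{"type":"array"},"angular":{"type":"array"},"squeeze":{"type":"number"}},"required":["claw","offset","angular"]}

```bash
mkdir -p pics
cat > h.py <<'E'
import numpy as np, cv2
from cell import bot
def shot(n,f):
    s=bot.get_state(); c=bot.read_camera(n)
    np.savez('pics/'+f+'.npz',pos=s['position'],rot=s['tcp_rot'],**{k:np.array(v) for k,v in c.items()})
    cv2.imwrite('pics/'+f+'.png',c['img'][:,:,::-1]); return load(f)
def load(f):
    d=dict(np.load('pics/'+f+'.npz'))
    if 'mount' in d:
        T=np.eye(4);T[:3,:3]=d['rot'];T[:3,3]=d['pos'];M=np.linalg.inv(T@d['mount']);d['R']=M[:3,:3];d['t']=M[:3,3]
    return d
def ray(d,u,v):
    K=d['intrinsics'];k=float(d['k1']);p=np.array([(u-K[0,2])/K[0,0],(v-K[1,2])/K[1,1]])
    q=p.copy()
    for _ in range(30): q=p/(1+k*(q@q))
    return -d['R'].T@d['t'], d['R'].T@np.array([q[0],q[1],1])
def plane(d,u,v,z):
    o,r=ray(d,u,v); return o+r*(z-o[2])/r[2]
def proj(d,X):
    c=d['R']@np.array(X)+d['t'];q=c[:2]/c[2];q=q*(1+float(d['k1'])*(q@q));K=d['intrinsics']
    return np.array([K[0,0]*q[0]+K[0,2],K[1,1]*q[1]+K[1,2]])
E
python3 - <<'E'
from h import *
for n in('scene','top'):
    d=shot(n,n+'0');print(n,-d['R'].T@d['t'],d['intrinsics'][0,0],d['R'][2])
a=[cv2.imread(f'pics/{n}0.png') for n in('scene','top')]
for n in('scene','top'): cv2.imwrite(f'pics/{n}0b.png',cv2.resize(cv2.imread(f'pics/{n}0.png'),(800,600),interpolation=cv2.INTER_CUBIC))
s=bot.get_state();print(s['tcp_rot'],s['width'],s['clock'])
E
```

```text
scene [0.88488296 0.38235105 0.70776493] 438.2870169821191 [-0.41018402 -0.48003491 -0.77544539]
top [ 0.43273117 -0.06105675  0.86819431] 439.75337759830416 [ 0.15209141 -0.00435466 -0.98835684]
[[-9.34558132e-01  3.55809320e-01 -9.08927337e-04]
 [ 3.55810447e-01  9.34556111e-01 -1.94957000e-03]
 [ 1.55768420e-04 -2.14539234e-03 -9.99997687e-01]] 0.08570286784352424 0.1
```

View pics/scene0b.png

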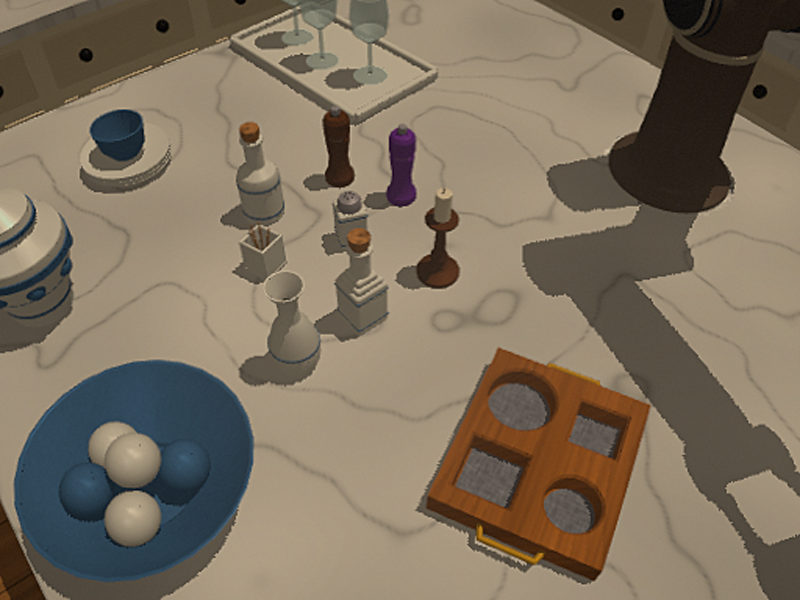

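View pics/top0b.png

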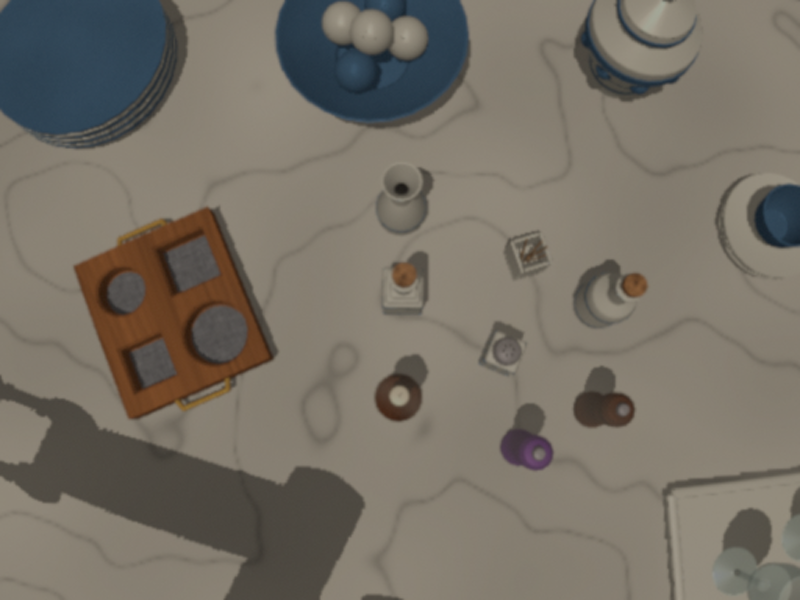

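The scene view (800-px scale) shows the round stoppered bottle at (262,170), the square bottle at (360,280) and the brown mill at (338,148). The capped salt is at (350,215). The purple mill, vase, pick holder and candlestick are nearby. In the top view these are oil (610,295), vinegar (403,290), mill (605,410), salt (505,348) and stand (172,310).

```bash
cat > meas.py <<'E'
from h import *
def tri(a,pa,b,pb):
    o1,r1=ray(a,*pa);o2,r2=ray(b,*pb);r1/=np.linalg.norm(r1);r2/=np.linalg.norm(r2)
    s=np.linalg.lstsq(np.c_[r1,-r2],o2-o1,rcond=None)[0];p=o1+s[0]*r1;q=o2+s[1]*r2
    return (p+q)/2,np.linalg.norm(p-q)
def blob(img,c,rad,f):
    hsv=cv2.cvtColor(img,cv2.COLOR_RGB2HSV).astype(int)
    m=f(hsv[...,0],hsv[...,1],hsv[...,2]).astype(np.uint8)
    n,l,st,ce=cv2.connectedComponentsWithStats(m)
    g=[i for i in range(1,n) if np.hypot(*(ce[i]-c))<rad and st[i,4]>8]
    if not g:return None
    i=max(g,key=lambda i:st[i,4]);return ce[i],st[i],(l==i)
E
python3 - <<'E'
from meas import *
a=load('scene0');b=load('top0')
cork=lambda h,s,v:(h>5)&(h<16)&(s>120)&(v>90)
steel=lambda h,s,v:(s<45)&(v>60)&(v<200)
for n,pa,pb,f in[('oil',(250,130),(634,285),cork),('vin',(358,238),(403,274),cork)]:
    A=blob(a['img'],np.array(pa)*.64,12,f);B=blob(b['img'],np.array(pb)*.64,12,f)
    print(n,A[:2],B[:2],tri(a,A[0],b,B[0]))
# manual others
M={'mill':((337,113),(624,410)),'salt':((348,199),(508,350)),'cand':((445,193),(400,396)),'vase':((285,288),(402,182)),'purple':((403,129),(540,454)),'pick':((262,242),(528,252))}
for n,(pa,pb) in M.items(): print(n,tri(a,np.array(pa)*.64,b,np.array(pb)*.64))
hsv=cv2.cvtColor(b['img'],cv2.COLOR_RGB2HSV).astype(int);h,s,v=hsv[...,0],hsv[...,1],hsv[...,2]
m=((h>4)&(h<16)&(s>120)&(v>50)).astype(np.uint8);m[:,:40]=0;m[:,180:]=0
c=max(cv2.findContours(cv2.morphologyEx(m,cv2.MORPH_OPEN,np.ones((5,5))),0,1)[0],key=cv2.contourArea)
P=np.array([plane(b,*p[0],.034)[:2] for p in c],np.float32)
r=cv2.minAreaRect(P);print('stand',r)
# wells (grey)
for nm,pb in[('oil',(219,333)),('vin',(190,262)),('mill',(123,292)),('salt',(152,362))]:
    B=blob(b['img'],np.array(pb)*.64,12,lambda h,s,v:(s<50)&(v>40));
    if B: print(nm,B[1],plane(b,*B[0],.008))
for n,pb in[('saltcrop',(505,348))]:
    x,y=(np.array(pb)*.64).astype(int)
im=cv2.imread('pics/scene0.png')[60:250,140:320];cv2.imwrite('pics/crop1.png',cv2.resize(im,None,fx=4,fy=3.1) if 0 else cv2.resize(im,(568,600),interpolation=cv2.INTER_CUBIC))
E
```

```text
oil (array([159.16,  81.68]), array([153,  78,  13,   8,  75], dtype=int32)) (array([406.02013423, 182.0738255 ]), array([400, 176,  14,  14, 149], dtype=int32)) (array([ 0.5674633 , -0.31869212,  0.15191795]), np.float64(1.0771507073310369e-05))
vin (array([229.20967742, 150.89516129]), array([222, 146,  15,  11, 124], dtype=int32)) (array([258.42405063, 175.23417722]), array([252, 169,  14,  14, 158], dtype=int32)) (array([ 0.57195485, -0.06918244,  0.14836049]), np.float64(0.0002971715745919069))
mill (array([ 0.43115837, -0.31494703,  0.11687104]), np.float64(0.004993574692461654))
salt (array([ 0.49973105, -0.19344385,  0.07441304]), np.float64(0.0006081153156332718))
cand (array([ 0.44187752, -0.06797045,  0.14201007]), np.float64(0.0024945322540736573))
vase (array([ 0.67667036, -0.06397332,  0.13853666]), np.float64(0.0021901293676798166))
purple (array([ 0.38326987, -0.22097117,  0.12096985]), np.float64(0.002601971327935803))
pick (array([ 0.62317067, -0.22221928,  0.04709832]), np.float64(0.0012645434378431312))
stand ((0.5395143032073975, 0.21910029649734497), (0.21334463357925415, 0.19195476174354553), 25.604890823364258)
oil [123 196  35  36 961] [0.51542545 0.16122096 0.008     ]
vin [106 152  34  34 732] [0.60515957 0.20390754 0.008     ]
mill [ 69 175  23  25 459] [0.56550049 0.28855839 0.008     ]
salt [ 84 218  28  30 531] [0.47533751 0.24544647 0.008     ]
```

View pics/crop1.png

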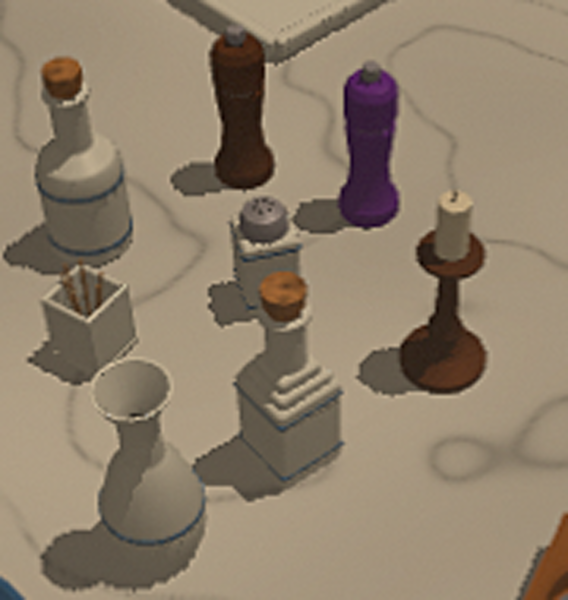

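Identities, from the crop: the corked round bottle at (85,160) is the oil, told from the open-mouthed vase at (150,450). The corked square bottle at (290,380) is the vinegar. The brown mill at (240,110) is meant, not the purple one at (370,150) or the candlestick at (445,300). The steel-capped square at (265,250) is the salt, told from the open pick holder at (90,320). The triangulated heights fit.

```bash
cat > go.py <<'E'
import sys; from h import *
# go.py x y z yawdeg(of tool x axis, mod 180): moves needed
def go(x,y,z,yaw=None):
    s=bot.get_state();R=s['tcp_rot'];p=s['position'];y0=np.degrees(np.arctan2(R[1,0],R[0,0]))
    d=R.T@(np.array([x,y,z])-p)*1000
    out='pos %s yaw %.1f tilt %.4f t %.1f w %.3f | shift %s'%(p.round(4),y0,np.arccos(-R[2,2]),s['clock'],s['width'],d.round(1))
    if yaw is not None:
        a=(y0-yaw+90)%180-90; q=s['qpos'][5]; out+=' turn z %.1f (q6 %.2f)'%(a,q)
    print(out)
if __name__=='__main__': go(*map(float,sys.argv[1:]))
E
python3 - <<'E'
from h import *
c=bot.read_camera('wrist');print(c['mount'].round(3),c['intrinsics'].round(0))
import go; go.go(.5,-.193,.30,90)
E
```

```text
[[-0.    -0.962 -0.274  0.069]
 [ 1.    -0.    -0.001 -0.   ]
 [ 0.001 -0.274  0.962 -0.133]
 [ 0.     0.     0.     1.   ]] [[326.   0. 255.]
 [  0. 326. 191.]
 [  0.   0.   1.]]
pos [0.2221 0.5835 0.2413] yaw 159.2 tilt 0.0019 t 0.1 w 0.085 | shift [-536.  -626.9  -57.6] turn z 69.2 (q6 -0.07)
```

```bash
python3 go.py .54 .22 .36 90; python3 go.py .53 -.14 .40
```

```text
pos [0.2221 0.5835 0.2413] yaw 159.2 tilt 0.0019 t 0.1 w 0.085 | shift [-426.4 -226.9 -118.3] turn z 69.2 (q6 -0.07)
pos [0.2221 0.5835 0.2413] yaw 159.2 tilt 0.0019 t 0.1 w 0.085 | shift [-545.1 -566.9 -157.7]
```

>>> step_arm(claw=[1,1,1,1,1,1,1,1], offset=[[-40,-20,-15],[-40,-20,-15],[-40,-20,-15],[-40,-20,-15],[-40,-20,-15],[-40,-20,-15],[-40,-20,-15],[-40,-20,-15]], angular=[[0,0,0],[0,0,0],[0,0,0],[0,0,0],[0,0,0],[0,0,0],[0,0,0],[0,0,0]], squeeze=40)

```text
clock: 0.95
position: [0.4653, 0.3191, 0.3626]
tcp_rot: [[-0.935, 0.356, -0.0], [0.356, 0.935, -0.0], [0.0, -0.0, -1.0]]
ft_force: [-0.4, 0.6, 0.6]
width: 0.0853
gripper_force: 0.0
```

>>> step_arm(claw=[1,1,1,1], offset=[[-40,-20,0],[-40,-20,0],[-20,-20,0],[0,0,0]], angular=[[0,0,0],[0,0,0],[0,0,0],[0,0,0]])

```text
clock: 1.35
position: [0.5382, 0.2255, 0.3616]
tcp_rot: [[-0.933, 0.36, -0.0], [0.36, 0.933, -0.002], [-0.0, -0.002, -1.0]]
ft_force: [-0.6, -0.5, 0.6]
width: 0.0855
gripper_force: 0.0
```

Run:
```python
from h import *
d=shot('wrist','w1'); import go; go.go(.53,-.14,.4,90)
for n,X in dict(oil=(49,45),vin=(-49,45),mill=(-49,-47),salt=(49,-47)).items():
    t=np.radians(205.6);c,s=np.cos(t),np.sin(t);x,y=np.array(X)/1e3
    print(n,proj(d,(.5395+c*x-s*y,.2191+s*x+c*y,.034)).round(1))
```

```text
pos [0.5372 0.2274 0.3616] yaw 159.0 tilt 0.0012 t 1.4 w 0.086 | shift [-125.2 -345.5  -38.3] turn z 69.0 (q6 -0.88)
oil [205.4 151.2]
vin [255.6 196.5]
mill [300.  151.3]
salt [249.5 102.4]
```

View pics/w1.png

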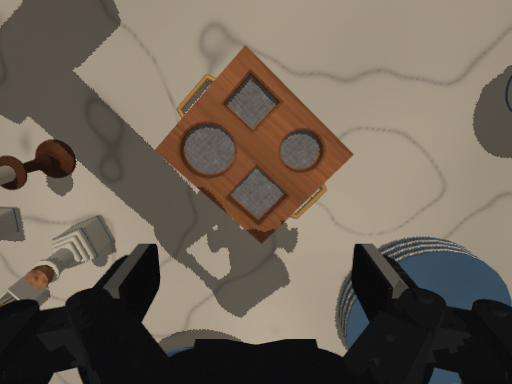

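The wrist view shows the stand with its wells at oil (208,150), vinegar (258,193), mill (300,150) and salt (251,101). The predictions match within 3 px. Next I go over the set.

>>> step_arm(claw=[1,1,1,1,1,1,1,1], offset=[[-16,-45,-5],[-16,-45,-5],[-16,-45,-5],[-16,-45,-5],[-16,-45,-5],[-16,-45,-5],[-16,-45,-5],[-13,-30,-3]], angular=[[0,0,0],[0,0,0],[0,0,0],[0,0,0],[0,0,0],[0,0,0],[0,0,0],[0,0,0]])

```text
clock: 2.2
position: [0.5304, -0.1392, 0.4007]
tcp_rot: [[-0.934, 0.356, 0.001], [0.356, 0.934, -0.0], [-0.001, -0.0, -1.0]]
ft_force: [0.8, 0.8, 0.2]
width: 0.0857
gripper_force: 0.0
```

>>> step_arm(claw=[1,1,1,1,1,1,1,1], offset=[[0,0,0],[0,0,0],[0,0,0],[0,0,0],[0,0,0],[0,0,0],[0,0,0],[0,0,0]], angular=[[0,0,8.5],[0,0,8.5],[0,0,8.5],[0,0,8.5],[0,0,8.5],[0,0,8.5],[0,0,8.5],[0,0,8.5]])

```text
clock: 3.0
position: [0.5308, -0.1362, 0.4]
tcp_rot: [[-0.016, 1.0, -0.0], [1.0, 0.016, 0.001], [0.001, -0.0, -1.0]]
ft_force: [-0.6, 0.5, -0.3]
width: 0.0853
gripper_force: 0.0
```

Run:
```python
from meas import *
d=shot('wrist','w2'); import go; go.go(.5,-.19,.3,90)
w=load('w1');b=load('top0');t=np.radians(205.6);R=np.array([[np.cos(t),-np.sin(t)],[np.sin(t),np.cos(t)]])
hsv=cv2.cvtColor(w['img'],cv2.COLOR_RGB2HSV).astype(int);h,s,v=hsv[...,0],hsv[...,1],hsv[...,2]
m=((h>4)&(h<16)&(s>120)&(v>110)).astype(np.uint8);m[:,:140]=0;m[260:]=0
c=max(cv2.findContours(cv2.morphologyEx(m,cv2.MORPH_OPEN,np.ones((5,5))),0,1)[0],key=cv2.contourArea)
print('stand w1',cv2.minAreaRect(np.array([plane(w,*p[0],.034)[:2] for p in c],np.float32)))
```

```text
pos [ 0.5308 -0.1362  0.4   ] yaw 90.7 tilt 0.0010 t 3.0 w 0.085 | shift [-53.5 -31.4 100. ] turn z 0.7 (q6 -0.34)
stand w1 ((0.5407700538635254, 0.22064630687236786), (0.21129894256591797, 0.18996240198612213), 25.419788360595703)
```

View pics/w2.png

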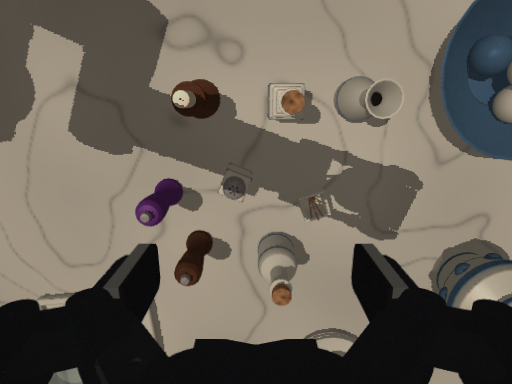

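Run:
```python
from meas import *
w=load('w2');b=load('top0');a=load('scene0')
im=cv2.imread('pics/w2.png');c1=cv2.resize(im[65:215,205:325],(480,600),interpolation=cv2.INTER_CUBIC)
im=cv2.imread('pics/top0.png');c2=cv2.resize(im[160:250,240:352][:, :],(320,257),interpolation=cv2.INTER_CUBIC)
c2=np.vstack([c2,np.zeros((343,320,3),np.uint8)])
cv2.imwrite('pics/crop2.png',np.hstack([c1,c2]))
cork=lambda h,s,v:(h>5)&(h<16)&(s>110)&(v>70)
for n,c,z in[('oil',(282,294),.152),('vin',(293,102),.148)]:
    A=blob(w['img'],np.array(c),10,cork);print(n,A[:2],plane(w,*A[0],z))
print('salt cap',plane(w,235,187,.078),'mill knob',plane(w,186,280,.13),'mill foot',plane(w,200,243,.01))
B=np.array([624,410])*.64;print(plane(b,*B,.129))
A=np.array([337,113])*.64;print(plane(a,*A,.129))
```

```text
oil (array([280.63299663, 295.22222222]), array([272, 284,  19,  21, 297], dtype=int32)) [ 0.56749791 -0.31945493  0.152     ]
vin (array([292.90186916, 101.6635514 ]), array([282,  90,  23,  24, 428], dtype=int32)) [ 0.57252124 -0.06955094  0.148     ]
salt cap [ 0.50221864 -0.19037854  0.078     ] mill knob [ 0.43669196 -0.31184969  0.13      ] mill foot [ 0.43679996 -0.31116684  0.01      ]
[ 0.43294377 -0.31265874  0.129     ]
[ 0.43914346 -0.29837178  0.129     ]
```

View pics/crop2.png

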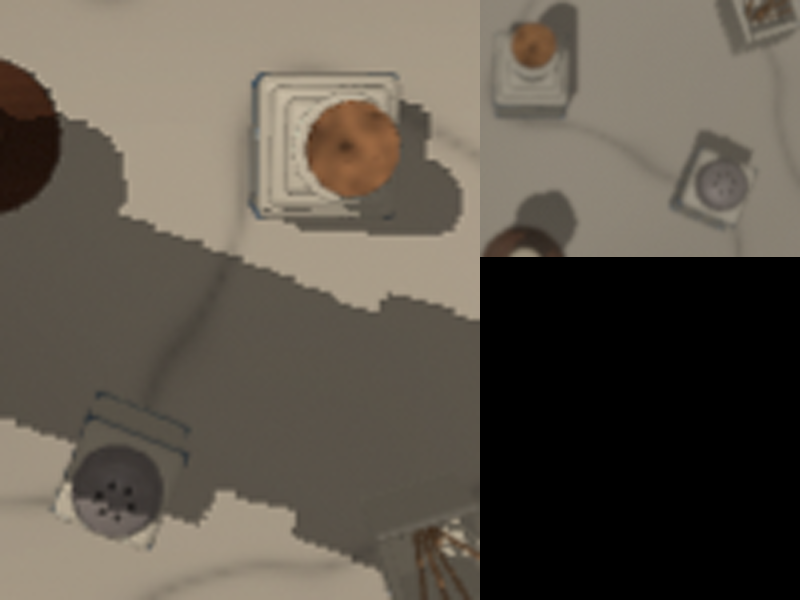

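```bash
python3 - <<'E'
from h import *
w=load('w2')
P=[plane(w,205+u/4,65+v/4,.066)[:2] for u,v in[(87,415),(187,463),(150,548),(55,510)]]
print(np.round(P,4),np.mean(P,0))
for i in range(4):
    e=P[(i+1)%4]-P[i];print(np.linalg.norm(e).round(4),np.degrees(np.arctan2(e[1],e[0])).round(1))
P=[plane(w,205+u/4,65+v/4,.074)[:2] for u,v in[(258,75),(398,75),(255,215)]]
for i,j in((0,1),(0,2)):
    e=P[j]-P[i];print('vin',np.linalg.norm(e).round(4),np.degrees(np.arctan2(e[1],e[0])).round(1))
E
for y in 67 -23; do python3 go.py .5005 -.191 .2 $y; done
```

```text
[[ 0.4895 -0.1662]
 [ 0.5262 -0.1837]
 [ 0.5127 -0.2168]
 [ 0.4773 -0.2025]] [ 0.50142593 -0.19230254]
0.0407 -25.4
0.0358 -112.1
0.0383 158.0
0.0383 71.4
vin 0.047 1.0
vin 0.046 -89.7
pos [ 0.5308 -0.1362  0.4   ] yaw 90.7 tilt 0.0010 t 3.0 w 0.085 | shift [-54.6 -30.9 200. ] turn z 23.7 (q6 -0.34)
pos [ 0.5308 -0.1362  0.4   ] yaw 90.7 tilt 0.0010 t 3.0 w 0.085 | shift [-54.6 -30.9 200. ] turn z -66.3 (q6 -0.34)
```

>>> step_arm(claw=[1,1,1,1,1,1,1,1], offset=[[-28,-15,35],[-27,-16,35],[0,0,45],[0,0,45],[0,0,40],[0,0,0],[0,0,0],[0,0,0]], angular=[[0,0,0],[0,0,0],[0,0,8],[0,0,8],[0,0,7.5],[0,0,0],[0,0,0],[0,0,0]])

```text
clock: 3.85
position: [0.503, -0.1939, 0.2031]
tcp_rot: [[0.377, 0.926, 0.005], [0.926, -0.377, -0.002], [-0.0, 0.005, -1.0]]
ft_force: [1.0, -0.0, -0.5]
width: 0.0851
gripper_force: 0.0
```

```bash
python3 go.py .501 -.192 .044 67
```

```text
pos [ 0.503  -0.1939  0.2031] yaw 67.9 tilt 0.0050 t 3.9 w 0.085 | shift [  1.   -3.4 159.1] turn z 0.9 (q6 -0.06)
```

>>> step_arm(claw=[1,1,1,1,1,1], offset=[[1,-2,40],[0,0,40],[0,0,30],[0,0,25],[0,0,15],[0,0,9]], angular=[[0,0,0.5],[0,0,0],[0,0,0],[0,0,0],[0,0,0],[0,0,0]])

```text
clock: 4.45
position: [0.5008, -0.1923, 0.042]
tcp_rot: [[0.387, 0.922, 0.002], [0.922, -0.387, -0.001], [-0.0, 0.002, -1.0]]
ft_force: [0.2, 0.1, -0.1]
width: 0.0853
gripper_force: 0.0
```

>>> step_arm(claw=[0.3,0.3,0.3,0.3,0.3,0.3,0.3,0.3], offset=[[0,0,0],[0,0,0],[0,0,0],[0,0,0],[0,0,0],[0,0,0],[0,0,0],[0,0,0]], angular=[[0,0,0],[0,0,0],[0,0,0],[0,0,0],[0,0,0],[0,0,0],[0,0,0],[0,0,0]], squeeze=30)

```text
clock: 5.25
position: [0.5008, -0.1925, 0.0429]
tcp_rot: [[0.388, 0.922, 0.003], [0.922, -0.388, -0.001], [-0.0, 0.003, -1.0]]
ft_force: [-0.3, 0.9, 6.3]
width: 0.0398
gripper_force: 31.6
```

```bash
python3 go.py .475 .24 .32 115.5
python3 - <<'E'
from h import *
s=bot.get_state();print(s['gripper_force'],s['ft_force'])
a=np.radians(205.5);c,q=np.cos(a),np.sin(a)
for n,(x,y) in dict(oil=(49,45),vin=(-49,45),mill=(-49,-47),salt=(49,-47)).items(): print(n,.540+(c*x-q*y)/1e3,.220+(q*x+c*y)/1e3)
E
```

```text
pos [ 0.5008 -0.1925  0.0429] yaw 67.2 tilt 0.0031 t 5.2 w 0.040 | shift [ 388.5 -190.8 -277.8] turn z -48.3 (q6 -0.05)
31.596874594688416 [-0.28902327  0.91154959  6.29284757]
oil 0.5151463204232302 0.1582886184606498
vin 0.6035996782895164 0.20047870594786274
mill 0.5639926573831533 0.28351655210804994
salt 0.475539299516867 0.24132646462083698
```

>>> step_arm(claw=[0.3,0.3,0.3,0.3,0.3,0.3,0.3,0.3], offset=[[0,0,-10],[0,0,-25],[0,0,-40],[0,0,-45],[0,0,-45],[0,0,-35],[20,-10,-10],[30,-15,0]], angular=[[0,0,0],[0,0,0],[0,0,0],[0,0,0],[0,0,0],[0,0,0],[0,0,0],[0,0,0]])

```text
clock: 6.05
position: [0.4973, -0.1372, 0.2548]
tcp_rot: [[0.391, 0.92, 0.006], [0.92, -0.391, -0.003], [-0.0, 0.007, -1.0]]
ft_force: [1.2, 1.3, -1.5]
width: 0.0395
gripper_force: 30.8
```

>>> step_arm(claw=[0.3,0.3,0.3,0.3,0.3,0.3,0.3,0.3], offset=[[40,-20,0],[43,-21,0],[43,-21,0],[43,-21,0],[43,-21,0],[43,-21,0],[43,-21,0],[42,-20,0]], angular=[[0,0,0],[0,0,0],[0,0,0],[0,0,0],[0,0,0],[0,0,0],[0,0,0],[0,0,0]])

```text
clock: 6.85
position: [0.4736, 0.2435, 0.2513]
tcp_rot: [[0.388, 0.922, -0.001], [0.922, -0.388, -0.0], [-0.001, -0.0, -1.0]]
ft_force: [0.6, -0.4, -0.6]
width: 0.0395
gripper_force: 30.8
```

>>> step_arm(claw=[0.3,0.3,0.3,0.3,0.3,0.3,0.3,0.3], offset=[[0,0,0],[0,0,0],[0,0,0],[0,0,0],[0,0,0],[0,0,0],[0,0,0],[0,0,0]], angular=[[0,0,-6],[0,0,-8],[0,0,-8],[0,0,-8],[0,0,-8],[0,0,-6.5],[0,0,-4],[0,0,0]])

```text
clock: 7.65
position: [0.4741, 0.2415, 0.2511]
tcp_rot: [[-0.433, 0.901, -0.001], [0.901, 0.433, -0.0], [0.0, -0.001, -1.0]]
ft_force: [0.1, -1.2, -1.5]
width: 0.0398
gripper_force: 30.7
```

```bash
python3 go.py .4755 .2413 .0509 115.5
```

```text
pos [0.4741 0.2415 0.2511] yaw 115.6 tilt 0.0011 t 7.7 w 0.040 | shift [ -0.8   1.4 200.2] turn z 0.1 (q6 -0.06)
```

>>> step_arm(claw=[0.3,0.3,0.3,0.3,0.3,0.3,0.3,0.3], offset=[[-1,1,25],[0,0,40],[0,0,40],[0,0,35],[0,0,20],[0,0,15],[0,0,12],[0,0,8]], angular=[[0,0,0],[0,0,0],[0,0,0],[0,0,0],[0,0,0],[0,0,0],[0,0,0],[0,0,0]])

```text
clock: 8.45
position: [0.4763, 0.2414, 0.0559]
tcp_rot: [[-0.433, 0.902, 0.0], [0.902, 0.433, 0.0], [-0.0, 0.0, -1.0]]
ft_force: [-1.2, 0.3, -1.3]
width: 0.0399
gripper_force: 30.8
```

>>> step_arm(claw=[0.3,0.3,0.3], offset=[[0,0,3],[0,0,2],[0,0,0]], angular=[[0,0,0],[0,0,0],[0,0,0]])

```text
clock: 8.75
position: [0.4767, 0.2416, 0.0519]
tcp_rot: [[-0.433, 0.901, 0.001], [0.901, 0.433, 0.0], [-0.0, 0.001, -1.0]]
ft_force: [-0.1, -0.4, -1.3]
width: 0.0396
gripper_force: 30.8
```

>>> step_arm(claw=[0.3,0.3,0.3,0.3], offset=[[0,0,1],[0,0,1],[0,0,0.5],[0,0,0]], angular=[[0,0,0],[0,0,0],[0,0,0],[0,0,0]])

```text
clock: 9.15
position: [0.4769, 0.2416, 0.0508]
tcp_rot: [[-0.433, 0.901, 0.001], [0.901, 0.433, 0.0], [-0.0, 0.001, -1.0]]
ft_force: [-2.7, -1.0, 9.2]
width: 0.0396
gripper_force: 31.9
```

>>> step_arm(claw=[0.55,0.6,0.65,0.7,0.7,0.7,0.7,0.7], offset=[[0,0,0],[0,0,0],[0,0,0],[0,0,0],[0,0,-15],[0,0,-45],[0,0,-45],[0,0,-45]], angular=[[0,0,0],[0,0,0],[0,0,0],[0,0,0],[0,0,0],[0,0,0],[0,0,0],[0,0,0]])

```text
clock: 9.95
position: [0.4758, 0.2412, 0.2011]
tcp_rot: [[-0.433, 0.901, 0.0], [0.901, 0.433, 0.0], [-0.0, 0.0, -1.0]]
ft_force: [1.0, 0.5, -0.1]
width: 0.0597
gripper_force: 0.0
```

```bash
python3 go.py .4367 -.312 .26 55
python3 - <<'E'
from meas import *
b=shot('top','top1')
B=blob(b['img'],np.array([100,230]),20,lambda h,s,v:(s<40)&(v>110));print(B and (B[:2],plane(b,*B[0],.08)))
for X in [(.4755,.2413,.092)]: print(proj(b,X))
cv2.imwrite('pics/top1c.png',cv2.resize(cv2.imread('pics/top1.png')[130:275,40:190],(600,580),interpolation=cv2.INTER_CUBIC))
E
```

```text
pos [0.4758 0.2412 0.2011] yaw 115.7 tilt 0.0002 t 9.9 w 0.060 | shift [-481.7 -274.8  -58.9] turn z 60.7 (q6 -0.06)
((array([ 88.94814815, 234.99259259]), array([ 80, 228,  20,  15, 135], dtype=int32)), array([0.46622305, 0.23530216, 0.08      ]))
[ 83.74108583 229.32153088]
```

View pics/top1c.png

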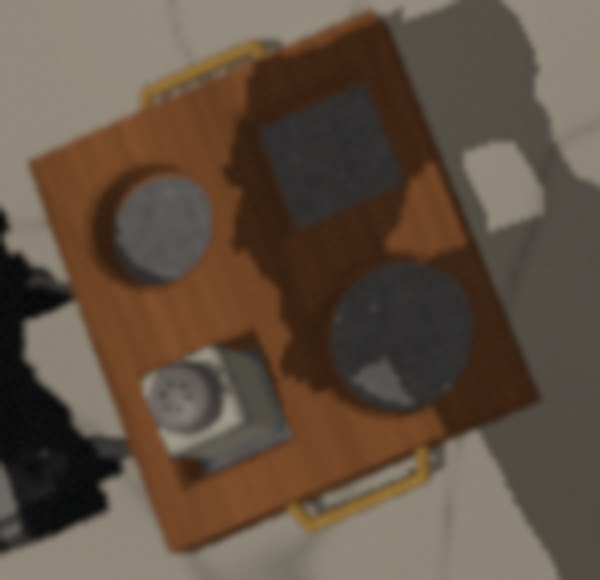

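>>> step_arm(claw=[1,1,1,1,1,1,1,1], offset=[[-30,-17,-20],[-40,-23,-20],[-41,-23,-15],[-41,-23,0],[-41,-23,0],[-41,-23,0],[-41,-23,0],[-41,-23,0]], angular=[[0,0,0],[0,0,0],[0,0,0],[0,0,0],[0,0,0],[0,0,0],[0,0,0],[0,0,0]])

```text
clock: 10.8
position: [0.4521, -0.1222, 0.2547]
tcp_rot: [[-0.433, 0.901, 0.002], [0.901, 0.433, -0.001], [-0.001, 0.001, -1.0]]
ft_force: [0.2, 0.6, -0.5]
width: 0.0853
gripper_force: 0.0
```

>>> step_arm(claw=[1,1,1,1,1,1,1], offset=[[-41,-23,0],[-41,-23,0],[-41,-23,0],[-30,-18,0],[-13,-9,0],[0,0,0],[0,0,0]], angular=[[0,0,0],[0,0,0],[0,0,0],[0,0,0],[0,0,-4],[0,0,0],[0,0,0]])

```text
clock: 11.5
position: [0.4376, -0.3111, 0.2539]
tcp_rot: [[-0.493, 0.87, 0.0], [0.87, 0.493, 0.001], [0.001, 0.001, -1.0]]
ft_force: [0.1, 0.3, -0.2]
width: 0.0852
gripper_force: 0.0
```

Run:
```python
from meas import *
w=shot('wrist','w3'); import go; go.go(.4355,-.3122,.092,120)
print(proj(w,(.4355,-.3122,.13)),proj(w,(.4355,-.3122,.112)))
```

```text
pos [ 0.4377 -0.3106  0.2538] yaw 119.6 tilt 0.0008 t 11.6 w 0.085 | shift [ -0.4  -2.8 161.8] turn z -0.4 (q6 -1.22)
[252.60618089 186.59028831] [252.75780052 181.20157716]
```

View pics/w3.png

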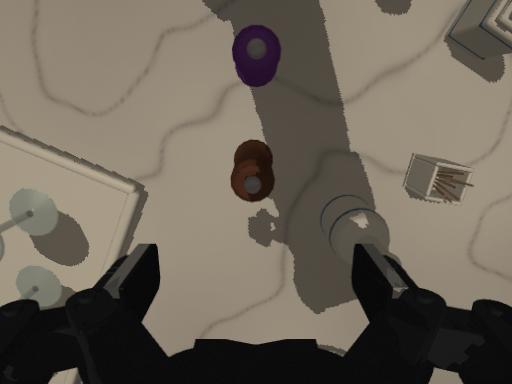

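The view shows the brown knob at (252,185), where it was predicted (253,187). The purple mill is at (257,48), clear of the fingers. I descend.

>>> step_arm(claw=[1,1,1,1,1,1], offset=[[0,-2,35],[0,0,45],[0,0,40],[0,0,25],[0,0,12],[0,0,4]], angular=[[0,0,0],[0,0,0],[0,0,0],[0,0,0],[0,0,0],[0,0,0]])

```text
clock: 12.15
position: [0.4358, -0.3109, 0.0916]
tcp_rot: [[-0.496, 0.868, -0.002], [0.868, 0.496, 0.002], [0.002, -0.001, -1.0]]
ft_force: [0.4, 0.7, -0.9]
width: 0.0854
gripper_force: 0.0
```

>>> step_arm(claw=[0.3,0.3,0.3,0.3,0.3,0.3,0.3], offset=[[0,0,0],[0,0,0],[0,0,0],[0,0,0],[0,0,0],[0,0,0],[0,0,0]], angular=[[0,0,0],[0,0,0],[0,0,0],[0,0,0],[0,0,0],[0,0,0],[0,0,0]])

```text
clock: 12.85
position: [0.4371, -0.3136, 0.0944]
tcp_rot: [[-0.495, 0.869, 0.002], [0.869, 0.495, -0.002], [-0.003, 0.001, -1.0]]
ft_force: [-1.6, 0.1, 6.4]
width: 0.0376
gripper_force: 30.2
```

```bash
python3 go.py .564 .2835 .31 115.5
```

```text
pos [ 0.4371 -0.3136  0.0944] yaw 119.6 tilt 0.0031 t 12.8 w 0.038 | shift [ 455.6  405.9 -216.5] turn z 4.1 (q6 -1.22)
```

>>> step_arm(claw=[0.3,0.3,0.3,0.3,0.3,0.3,0.3,0.3], offset=[[0,0,-8],[0,0,-20],[0,0,-35],[0,0,-45],[0,0,-45],[0,0,-30],[0,0,-15],[0,0,0]], angular=[[0,0,0],[0,0,0],[0,0,0],[0,0,0],[0,0,0],[0,0,0],[0,0,0],[0,0,0]])

```text
clock: 13.65
position: [0.437, -0.3133, 0.293]
tcp_rot: [[-0.495, 0.869, 0.004], [0.869, 0.495, -0.003], [-0.004, 0.002, -1.0]]
ft_force: [-0.3, -1.4, -1.9]
width: 0.0376
gripper_force: 30.5
```

Run:
```python
from meas import *
w=shot('wrist','w4'); import go; go.go(.564,.2835,.29,115.5)
a=shot('scene','s4');p=bot.get_state()['position'];print(proj(a,p))
cv2.imwrite('pics/w4c.png',np.vstack([cv2.imread('pics/w4.png')[80:380],cv2.imread('pics/s4.png')[0:290]]))
```

```text
pos [ 0.4359 -0.3124  0.2906] yaw 119.7 tilt 0.0003 t 13.7 w 0.038 | shift [454.5 406.1   0.5] turn z 4.2 (q6 -1.22)
[209.14467414   1.82693153]
```

View pics/w4c.png

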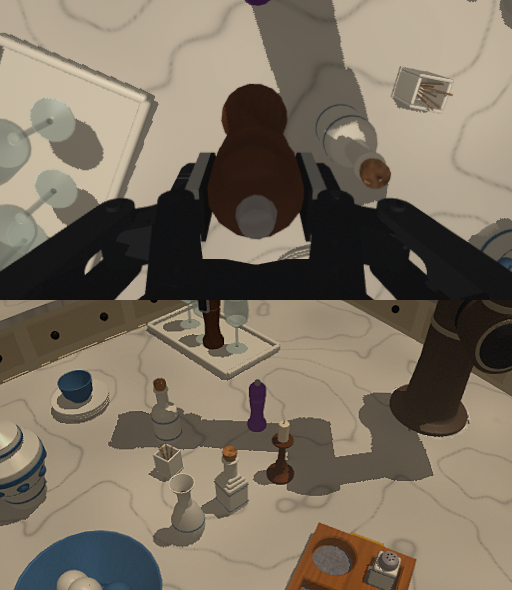

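The mill is held upright between the pads at (255,180). I carry it to the stand.

>>> step_arm(claw=[0.3,0.3,0.3,0.3,0.3,0.3,0.3,0.3], offset=[[20,18,0],[30,27,0],[35,31,0],[35,31,0],[35,31,0],[35,31,0],[35,31,0],[35,31,0]], angular=[[0,0,0],[0,0,0],[0,0,0],[0,0,0],[0,0,0],[0,0,0],[0,0,0],[0,0,0]])

```text
clock: 14.55
position: [0.5064, 0.0296, 0.2873]
tcp_rot: [[-0.495, 0.869, -0.006], [0.869, 0.495, 0.0], [0.003, -0.005, -1.0]]
ft_force: [0.9, -0.5, -1.4]
width: 0.0375
gripper_force: 30.6
```

>>> step_arm(claw=[0.3,0.3,0.3,0.3,0.3,0.3,0.3,0.3], offset=[[35,31,0],[35,31,0],[35,31,0],[35,31,0],[34,31,0],[20,20,0],[0,0,0],[0,0,0]], angular=[[0,0,0],[0,0,0],[0,0,0],[0,0,0],[0,0,0],[0,0,0],[0,0,4],[0,0,0]])

```text
clock: 15.35
position: [0.5625, 0.2833, 0.2864]
tcp_rot: [[-0.435, 0.901, -0.006], [0.901, 0.435, -0.003], [0.0, -0.007, -1.0]]
ft_force: [0.5, -0.2, -2.1]
width: 0.0376
gripper_force: 30.8
```

```bash
python3 go.py .564 .2835 .102 115.5
```

```text
pos [0.5625 0.2833 0.2864] yaw 115.8 tilt 0.0071 t 15.3 w 0.038 | shift [ -0.5   2.8 184.4] turn z 0.3 (q6 -0.05)
```

>>> step_arm(claw=[0.3,0.3,0.3,0.3,0.3,0.3,0.3,0.3], offset=[[0,2.5,25],[0,0,40],[0,0,40],[0,0,30],[0,0,20],[0,0,15],[0,0,8],[0,0,0]], angular=[[0,0,0],[0,0,0],[0,0,0],[0,0,0],[0,0,0],[0,0,0],[0,0,0],[0,0,0]])

```text
clock: 16.15
position: [0.5655, 0.2832, 0.1111]
tcp_rot: [[-0.433, 0.901, -0.003], [0.901, 0.433, -0.001], [0.0, -0.003, -1.0]]
ft_force: [0.1, -0.7, -1.2]
width: 0.0377
gripper_force: 30.8
```

>>> step_arm(claw=[0.3,0.3,0.3,0.3], offset=[[0,0,1.5],[0,0,1],[0,0,1],[0,0,0]], angular=[[0,0,0],[0,0,0],[0,0,0],[0,0,0]])

```text
clock: 16.55
position: [0.5669, 0.2842, 0.1099]
tcp_rot: [[-0.433, 0.901, 0.001], [0.901, 0.433, 0.0], [-0.0, 0.001, -1.0]]
ft_force: [-0.4, 0.1, -1.3]
width: 0.0377
gripper_force: 30.8
```

>>> step_arm(claw=[0.3,0.3,0.3,0.3,0.3], offset=[[0,-2,2.5],[0,0,2],[0,0,1],[0,0,1],[0,0,0]], angular=[[0,0,0],[0,0,0],[0,0,0],[0,0,0],[0,0,0]])

```text
clock: 17.05
position: [0.5647, 0.2831, 0.1026]
tcp_rot: [[-0.433, 0.901, -0.0], [0.901, 0.433, 0.0], [0.0, -0.0, -1.0]]
ft_force: [0.1, 0.1, -1.6]
width: 0.0376
gripper_force: 30.8
```

>>> step_arm(claw=[0.3,0.3,0.3], offset=[[0,0,1],[0,0,0.5],[0,0,0]], angular=[[0,0,0],[0,0,0],[0,0,0]])

```text
clock: 17.35
position: [0.565, 0.2833, 0.1025]
tcp_rot: [[-0.433, 0.901, 0.0], [0.901, 0.433, 0.0], [0.0, 0.0, -1.0]]
ft_force: [-2.9, -0.1, 5.1]
width: 0.0372
gripper_force: 31.5
```

>>> step_arm(claw=[0.55,0.6,0.65,0.7,0.7,0.7,0.7,0.7], offset=[[0,0,0],[0,0,0],[0,0,0],[0,0,0],[0,0,-25],[0,0,-45],[0,0,-45],[0,0,-45]], angular=[[0,0,0],[0,0,0],[0,0,0],[0,0,0],[0,0,0],[0,0,0],[0,0,0],[0,0,0]])

```text
clock: 18.15
position: [0.5644, 0.283, 0.2623]
tcp_rot: [[-0.433, 0.901, -0.001], [0.901, 0.433, -0.0], [0.0, -0.001, -1.0]]
ft_force: [1.4, -0.5, -0.3]
width: 0.0603
gripper_force: 0.0
```

>>> step_arm(claw=[1,1,1,1,1,1,1,1], offset=[[-40,-18,-10],[-40,-18,0],[-40,-18,0],[-40,-18,0],[-40,-18,0],[-40,-18,0],[-40,-19,0],[-40,-19,0]], angular=[[0,0,0],[0,0,0],[0,0,0],[0,0,0],[0,0,0],[0,0,0],[0,0,0],[0,0,0]])

```text
clock: 18.95
position: [0.5714, -0.0703, 0.2712]
tcp_rot: [[-0.433, 0.901, 0.0], [0.901, 0.433, -0.0], [-0.0, 0.0, -1.0]]
ft_force: [1.0, 0.4, 0.1]
width: 0.0855
gripper_force: 0.0
```

>>> step_arm(claw=[1,1,1,1,1,1,1,1], offset=[[0,0,0],[0,0,0],[0,0,0],[0,0,0],[0,0,0],[0,0,0],[0,0,0],[0,0,0]], angular=[[0,0,-8],[0,0,-8],[0,0,-8],[0,0,-8],[0,0,-8],[0,0,-8],[0,0,-8],[0,0,-8]])

```text
clock: 19.75
position: [0.5716, -0.0686, 0.271]
tcp_rot: [[-1.0, 0.0, -0.0], [0.0, 1.0, 0.0], [0.0, 0.0, -1.0]]
ft_force: [-0.1, 0.0, 0.9]
width: 0.0851
gripper_force: 0.0
```

Run:
```python
from meas import *
w=shot('wrist','w5'); import go; go.go(.572,-.0693,.100,180.5)
b=shot('top','top5')
cork=lambda h,s,v:(h>5)&(h<16)&(s>110)&(v>70)
pr=proj(w,(.572,-.0693,.148));A=blob(w['img'],pr,25,cork);print(pr,A and (A[:2],plane(w,*A[0],.148)))
print(proj(b,(.564,.2835,.14)))
cv2.imwrite('pics/w5c.png',np.hstack([cv2.resize(cv2.imread('pics/top5.png')[130:275,40:190],(340,330)),cv2.resize(cv2.imread('pics/w5.png'),(440,330))]))
```

```text
pos [ 0.5716 -0.0686  0.271 ] yaw -179.8 tilt 0.0001 t 19.8 w 0.085 | shift [ -0.5  -0.7 171. ] turn z -0.3 (q6 -1.77)
[254.84732147 187.88037332] ((array([255.30412371, 192.31443299]), array([239, 185,  32,  19, 194], dtype=int32)), array([ 0.57575278, -0.06893067,  0.148     ]))
[ 54.56846596 175.35185758]
```

View pics/w5c.png

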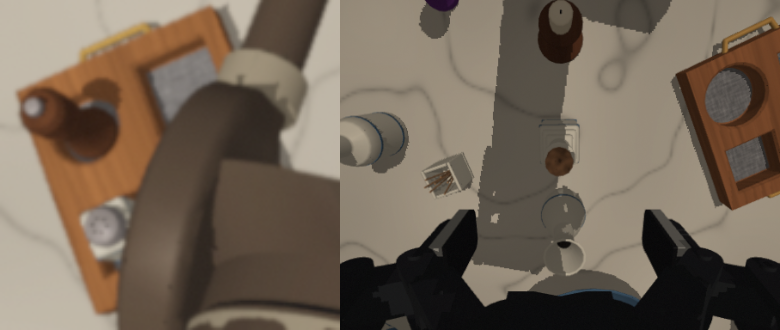

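The left half shows the mill in the small round well and the salt in its square well. The right half shows the vinegar cork at wrist pixel (255,188), as predicted. I descend onto the neck.

>>> step_arm(claw=[1,1,1,1,1,1,1], offset=[[0,0,30],[0,0,45],[0,0,45],[0,0,25],[0,0,15],[0,0,8],[0,0,0]], angular=[[0,0,0],[0,0,0],[0,0,0],[0,0,0],[0,0,0],[0,0,0],[0,0,0]])

```text
clock: 20.55
position: [0.5717, -0.0686, 0.1029]
tcp_rot: [[-1.0, 0.007, -0.001], [0.007, 1.0, 0.0], [0.001, 0.0, -1.0]]
ft_force: [0.7, 0.2, 0.5]
width: 0.0855
gripper_force: 0.0
```

>>> step_arm(claw=[0.15,0.15,0.15,0.15,0.15,0.15,0.15,0.15], offset=[[0,0,0],[0,0,0],[0,0,0],[0,0,0],[0,0,0],[0,0,0],[0,0,0],[0,0,0]], angular=[[0,0,0],[0,0,0],[0,0,0],[0,0,0],[0,0,0],[0,0,0],[0,0,0],[0,0,0]], squeeze=45)

```text
clock: 21.35
position: [0.5725, -0.069, 0.1044]
tcp_rot: [[-1.0, 0.006, 0.002], [0.006, 1.0, -0.001], [-0.002, -0.001, -1.0]]
ft_force: [-1.6, -1.4, 5.8]
width: 0.0287
gripper_force: 43.5
```

```bash
python3 go.py .6036 .2005 .31 205.5
```

```text
pos [ 0.5725 -0.069   0.1044] yaw 179.7 tilt 0.0020 t 21.4 w 0.029 | shift [ -29.8  269.5 -205.7] turn z -25.8 (q6 -1.76)
```

>>> step_arm(claw=[0.15,0.15,0.15,0.15], offset=[[0,0,-3],[0,0,-4],[0,0,-4],[0,0,0]], angular=[[0,0,0],[0,0,0],[0,0,0],[0,0,0]])

```text
clock: 21.75
position: [0.5717, -0.0685, 0.1143]
tcp_rot: [[-1.0, 0.006, 0.0], [0.006, 1.0, 0.0], [-0.0, 0.0, -1.0]]
ft_force: [-0.1, 0.3, -2.3]
width: 0.0287
gripper_force: 45.2
```

Run:
```python
from meas import *
w=shot('wrist','w6'); a=shot('scene','s6')
cv2.imwrite('pics/w6c.png',np.hstack([cv2.resize(cv2.imread('pics/w6.png')[130:384,130:380],(394,400)),cv2.resize(cv2.imread('pics/s6.png')[110:230,170:290],(400,400),interpolation=cv2.INTER_CUBIC)]))
```

```text
(no output)
```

View pics/w6c.png

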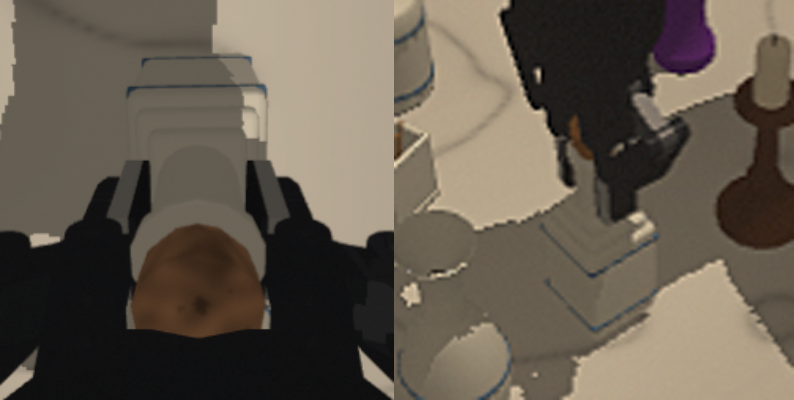

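The bottle is upright, lifted clear of its shadow and centred between the pads. I raise the grip and carry on.

>>> step_arm(claw=[0.15,0.15,0.15,0.15,0.15,0.15,0.15,0.15], offset=[[0,0,0],[0,0,-15],[0,0,-25],[0,0,-35],[0,0,-40],[0,0,-40],[0,0,-25],[0,0,-10]], angular=[[0,0,0],[0,0,0],[0,0,0],[0,0,0],[0,0,0],[0,0,0],[0,0,0],[0,0,0]], squeeze=60)

```text
clock: 22.65
position: [0.5735, -0.0689, 0.3094]
tcp_rot: [[-1.0, 0.006, 0.008], [0.006, 1.0, -0.002], [-0.008, -0.001, -1.0]]
ft_force: [1.3, 0.2, -2.7]
width: 0.0282
gripper_force: 59.2
```

>>> step_arm(claw=[0.15,0.15,0.15,0.15,0.15,0.15,0.15,0.15], offset=[[-4,25,0],[-4,38,0],[-4,42,0],[-4,42,0],[-4,42,0],[-4,40,0],[-3,27,0],[-2,13,0]], angular=[[0,0,0],[0,0,0],[0,0,0],[0,0,0],[0,0,0],[0,0,0],[0,0,0],[0,0,0]])

```text
clock: 23.45
position: [0.6013, 0.2028, 0.3028]
tcp_rot: [[-1.0, 0.003, -0.002], [0.003, 1.0, 0.0], [0.002, 0.0, -1.0]]
ft_force: [0.1, 0.0, -3.5]
width: 0.0284
gripper_force: 59.5
```

>>> step_arm(claw=[0.15,0.15,0.15,0.15,0.15,0.15], offset=[[0,0,0],[0,0,0],[0,0,0],[0,0,0],[0,0,0],[0,0,0]], angular=[[0,0,-5],[0,0,-7],[0,0,-7],[0,0,-5],[0,0,-2],[0,0,0]])

```text
clock: 24.05
position: [0.6018, 0.1991, 0.3032]
tcp_rot: [[-0.902, -0.432, -0.002], [-0.432, 0.902, -0.001], [0.002, -0.0, -1.0]]
ft_force: [-0.5, -0.6, -2.8]
width: 0.0281
gripper_force: 59.5
```

```bash
python3 go.py .6036 .2005 .1124 205.5
```

```text
pos [0.6018 0.1991 0.3032] yaw -154.4 tilt 0.0022 t 24.1 w 0.028 | shift [ -2.6   0.5 190.8] turn z 0.1 (q6 -1.77)
```

>>> step_arm(claw=[0.15,0.15,0.15,0.15,0.15,0.15,0.15,0.15], offset=[[-2,0,20],[0,0,35],[0,0,40],[0,0,35],[0,0,25],[0,0,15],[0,0,10],[0,0,4]], angular=[[0,0,0],[0,0,0],[0,0,0],[0,0,0],[0,0,0],[0,0,0],[0,0,0],[0,0,0]])

```text
clock: 24.85
position: [0.6042, 0.2009, 0.1197]
tcp_rot: [[-0.902, -0.432, -0.0], [-0.432, 0.902, -0.0], [0.0, -0.0, -1.0]]
ft_force: [-0.6, 0.3, -2.8]
width: 0.0286
gripper_force: 59.6
```

>>> step_arm(claw=[0.15,0.15,0.15,0.15], offset=[[0,0,2],[0,0,2],[0,0,1],[0,0,0]], angular=[[0,0,0],[0,0,0],[0,0,0],[0,0,0]])

```text
clock: 25.25
position: [0.6045, 0.2013, 0.1159]
tcp_rot: [[-0.901, -0.433, 0.001], [-0.433, 0.901, 0.0], [-0.001, -0.0, -1.0]]
ft_force: [-0.4, 1.2, -3.5]
width: 0.0282
gripper_force: 59.6
```

>>> step_arm(claw=[0.15,0.15,0.15,0.15], offset=[[0,0,1.5],[0,0,1],[0,0,1],[0,0,0]], angular=[[0,0,0],[0,0,0],[0,0,0],[0,0,0]])

```text
clock: 25.65
position: [0.6048, 0.2012, 0.1127]
tcp_rot: [[-0.901, -0.433, 0.002], [-0.433, 0.901, 0.0], [-0.002, -0.0, -1.0]]
ft_force: [-1.3, -0.3, 1.5]
width: 0.0287
gripper_force: 58.9
```

>>> step_arm(claw=[0.15,0.15,0.15], offset=[[0,0,0.5],[0,0,0.5],[0,0,0]], angular=[[0,0,0],[0,0,0],[0,0,0]])

```text
clock: 25.95
position: [0.6054, 0.2015, 0.1127]
tcp_rot: [[-0.901, -0.433, 0.003], [-0.433, 0.901, 0.001], [-0.003, -0.001, -1.0]]
ft_force: [-1.5, -0.3, 5.5]
width: 0.0281
gripper_force: 58.2
```

>>> step_arm(claw=[0.4,0.5,0.55,0.6,0.6,0.6,0.6,0.6], offset=[[0,0,0],[0,0,0],[0,0,0],[0,0,0],[0,0,-25],[0,0,-45],[0,0,-45],[0,0,-45]], angular=[[0,0,0],[0,0,0],[0,0,0],[0,0,0],[0,0,0],[0,0,0],[0,0,0],[0,0,0]])

```text
clock: 26.75
position: [0.6036, 0.2011, 0.2717]
tcp_rot: [[-0.901, -0.433, -0.001], [-0.433, 0.901, -0.0], [0.001, 0.0, -1.0]]
ft_force: [0.5, 0.9, 0.0]
width: 0.0513
gripper_force: 0.0
```

>>> step_arm(claw=[1,1,1,1,1,1,1,1], offset=[[15,-26,0],[23,-40,0],[23,-40,0],[23,-40,0],[23,-40,0],[23,-40,0],[23,-40,0],[23,-40,0]], angular=[[0,0,0],[0,0,0],[0,0,0],[0,0,0],[0,0,0],[0,0,0],[0,0,0],[0,0,0]])

```text
clock: 27.55
position: [0.5774, -0.1526, 0.2705]
tcp_rot: [[-0.901, -0.433, 0.0], [-0.433, 0.901, 0.0], [-0.0, 0.0, -1.0]]
ft_force: [1.0, 0.2, 0.4]
width: 0.0854
gripper_force: 0.0
```

>>> step_arm(claw=[1,1,1,1,1,1,1], offset=[[23,-40,0],[23,-40,0],[23,-40,0],[13,-25,0],[0,0,0],[0,0,0],[0,0,0]], angular=[[0,0,0],[0,0,0],[0,0,0],[0,0,0],[0,0,0],[0,0,0],[0,0,0]])

```text
clock: 28.25
position: [0.5667, -0.3159, 0.2703]
tcp_rot: [[-0.901, -0.434, -0.001], [-0.434, 0.901, 0.001], [0.0, 0.001, -1.0]]
ft_force: [0.9, -0.0, -0.1]
width: 0.0858
gripper_force: 0.0
```

Run:
```python
from meas import *
w=shot('wrist','w7'); import go; go.go(.5675,-.319,.107,205.5)
b=shot('top','top7')
cork=lambda h,s,v:(h>5)&(h<16)&(s>110)&(v>70)
pr=proj(w,(.5675,-.319,.152));A=blob(w['img'],pr,25,cork);print(pr,A and (A[:2],plane(w,*A[0],.152)))
B=blob(b['img'],proj(b,(.6036,.2005,.156)),20,cork);print(proj(b,(.6036,.2005,.156)),B and (B[:2],plane(b,*B[0],.156)))
cv2.imwrite('pics/w7c.png',np.hstack([cv2.resize(cv2.imread('pics/top7.png')[130:275,40:190],(340,330)),cv2.resize(cv2.imread('pics/w7.png'),(440,330))]))
```

```text
pos [ 0.5669 -0.3157  0.2705] yaw -154.3 tilt 0.0009 t 28.3 w 0.085 | shift [  0.9  -3.4 163.5] turn z 0.2 (q6 -2.60)
[251.60143496 188.29442783] ((array([252.54615385, 186.23461538]), array([235, 175,  32,  24, 260], dtype=int32)), array([ 0.56563731, -0.31905448,  0.152     ]))
[ 99.3565951  151.75397005] None
```

View pics/w7c.png

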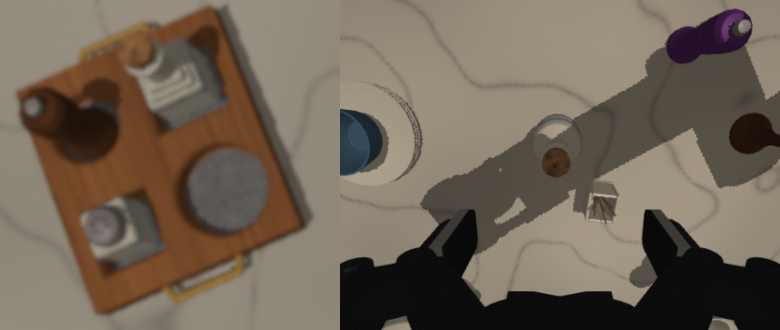

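The left half shows mill, salt and vinegar in their wells, with the big round well free. The right half shows the oil cork at wrist pixel (252,188), as predicted. I descend.

>>> step_arm(claw=[1,1,1,1,1,1,1], offset=[[1,-3.5,30],[0,0,45],[0,0,45],[0,0,25],[0,0,14],[0,0,6],[0,0,0]], angular=[[0,0,0],[0,0,0],[0,0,0],[0,0,0],[0,0,0],[0,0,0],[0,0,0]])

```text
clock: 29.05
position: [0.5679, -0.3204, 0.106]
tcp_rot: [[-0.901, -0.434, 0.0], [-0.434, 0.901, -0.0], [-0.0, -0.0, -1.0]]
ft_force: [-0.0, -0.1, 1.0]
width: 0.0854
gripper_force: 0.0
```

>>> step_arm(claw=[0.15,0.15,0.15,0.15,0.15,0.15,0.15,0.15], offset=[[0,0,0],[0,0,0],[0,0,0],[0,0,0],[0,0,0],[0,0,0],[0,0,0],[0,0,0]], angular=[[0,0,0],[0,0,0],[0,0,0],[0,0,0],[0,0,0],[0,0,0],[0,0,0],[0,0,0]], squeeze=60)

```text
clock: 29.85
position: [0.5679, -0.3209, 0.1068]
tcp_rot: [[-0.901, -0.433, 0.001], [-0.433, 0.901, -0.0], [-0.001, -0.001, -1.0]]
ft_force: [-1.0, 1.3, 5.9]
width: 0.0263
gripper_force: 52.7
```

>>> step_arm(claw=[0.15,0.15,0.15,0.15], offset=[[0,0,-3],[0,0,-4],[0,0,-4],[0,0,0]], angular=[[0,0,0],[0,0,0],[0,0,0],[0,0,0]])

```text
clock: 30.25
position: [0.5673, -0.3208, 0.1166]
tcp_rot: [[-0.901, -0.433, 0.0], [-0.433, 0.901, -0.0], [0.0, -0.0, -1.0]]
ft_force: [0.3, 0.2, -3.3]
width: 0.0265
gripper_force: 54.3
```

```bash
python3 go.py .5151 .1583 .31 205.5
```

```text
pos [ 0.5673 -0.3208  0.1166] yaw -154.3 tilt 0.0002 t 30.2 w 0.026 | shift [-160.3  454.5 -193.5] turn z 0.2 (q6 -2.60)
```

>>> step_arm(claw=[0.15,0.15,0.15,0.15,0.15,0.15,0.15,0.15], offset=[[0,0,-15],[0,0,-25],[0,0,-35],[0,0,-40],[0,0,-40],[0,0,-25],[0,0,-10],[0,0,0]], angular=[[0,0,0],[0,0,0],[0,0,0],[0,0,0],[0,0,0],[0,0,0],[0,0,0],[0,0,0]])

```text
clock: 31.05
position: [0.5681, -0.3212, 0.3092]
tcp_rot: [[-0.901, -0.433, 0.004], [-0.433, 0.901, -0.002], [-0.002, -0.004, -1.0]]
ft_force: [-0.2, -0.1, -3.7]
width: 0.0266
gripper_force: 54.5
```

>>> step_arm(claw=[0.15,0.15,0.15,0.15,0.15,0.15,0.15,0.15], offset=[[-7,20,0],[-12,34,0],[-14,40,0],[-14,40,0],[-14,40,0],[-14,40,0],[-14,40,0],[-14,40,0]], angular=[[0,0,0],[0,0,0],[0,0,0],[0,0,0],[0,0,0],[0,0,0],[0,0,0],[0,0,0]])

```text
clock: 31.85
position: [0.5308, -0.0093, 0.3038]
tcp_rot: [[-0.902, -0.433, -0.005], [-0.433, 0.902, 0.001], [0.004, 0.003, -1.0]]
ft_force: [1.1, -0.9, -4.2]
width: 0.026
gripper_force: 55.7
```

>>> step_arm(claw=[0.15,0.15,0.15,0.15,0.15,0.15,0.15], offset=[[-14,40,0],[-14,40,0],[-13,38,0],[-10,27,0],[-6,15,0],[0,0,0],[0,0,0]], angular=[[0,0,0],[0,0,0],[0,0,0],[0,0,0],[0,0,0],[0,0,0],[0,0,0]])

```text
clock: 32.55
position: [0.5145, 0.1569, 0.3053]
tcp_rot: [[-0.901, -0.433, -0.002], [-0.433, 0.901, -0.002], [0.003, -0.001, -1.0]]
ft_force: [-0.5, -0.6, -3.8]
width: 0.0263
gripper_force: 56.5
```

```bash
python3 go.py .5151 .1583 .114 205.5
```

```text
pos [0.5145 0.1569 0.3053] yaw -154.3 tilt 0.0030 t 32.5 w 0.026 | shift [ -1.7   1.1 191.3] turn z 0.2 (q6 -1.80)
```

>>> step_arm(claw=[0.15,0.15,0.15,0.15,0.15,0.15,0.15,0.15], offset=[[-1,1,20],[0,0,35],[0,0,40],[0,0,35],[0,0,25],[0,0,15],[0,0,10],[0,0,3]], angular=[[0,0,0],[0,0,0],[0,0,0],[0,0,0],[0,0,0],[0,0,0],[0,0,0],[0,0,0]])

```text
clock: 33.35
position: [0.5157, 0.1584, 0.1232]
tcp_rot: [[-0.902, -0.432, -0.0], [-0.432, 0.902, -0.0], [0.001, -0.0, -1.0]]
ft_force: [1.3, 0.3, -3.7]
width: 0.0261
gripper_force: 56.5
```

>>> step_arm(claw=[0.15,0.15,0.15,0.15], offset=[[0,0,2],[0,0,2],[0,0,1],[0,0,0]], angular=[[0,0,0],[0,0,0],[0,0,0],[0,0,0]])

```text
clock: 33.75
position: [0.5159, 0.1593, 0.1193]
tcp_rot: [[-0.901, -0.433, 0.001], [-0.433, 0.901, 0.0], [-0.001, -0.0, -1.0]]
ft_force: [-0.1, -0.1, -3.7]
width: 0.0261
gripper_force: 56.5
```

>>> step_arm(claw=[0.15,0.15,0.15,0.15], offset=[[0,0,2],[0,0,1],[0,0,1],[0,0,0]], angular=[[0,0,0],[0,0,0],[0,0,0],[0,0,0]])

```text
clock: 34.15
position: [0.5157, 0.1593, 0.1148]
tcp_rot: [[-0.901, -0.433, 0.0], [-0.433, 0.901, 0.0], [-0.0, 0.0, -1.0]]
ft_force: [0.3, -0.2, -2.8]
width: 0.0261
gripper_force: 56.4
```

>>> step_arm(claw=[0.15,0.15,0.15], offset=[[0,0,0.5],[0,0,0.5],[0,0,0]], angular=[[0,0,0],[0,0,0],[0,0,0]])

```text
clock: 34.45
position: [0.5164, 0.1595, 0.1148]
tcp_rot: [[-0.901, -0.433, 0.002], [-0.433, 0.901, 0.001], [-0.002, -0.0, -1.0]]
ft_force: [-1.7, 0.7, 4.5]
width: 0.0263
gripper_force: 55.5
```

Contact. I release, rise and move clear.

>>> step_arm(claw=[0.4,0.5,0.55,0.6,0.6,0.6,0.6,0.6], offset=[[0,0,0],[0,0,0],[0,0,0],[0,0,0],[0,0,-25],[0,0,-45],[0,0,-45],[0,0,-45]], angular=[[0,0,0],[0,0,0],[0,0,0],[0,0,0],[0,0,0],[0,0,0],[0,0,0],[0,0,0]])

```text
clock: 35.25
position: [0.5151, 0.159, 0.2749]
tcp_rot: [[-0.901, -0.433, -0.001], [-0.433, 0.901, -0.0], [0.001, 0.0, -1.0]]
ft_force: [0.6, -0.1, 0.1]
width: 0.0513
gripper_force: 0.0
```

>>> step_arm(claw=[0.6,0.6,0.6,0.6,0.6,0.6,0.6,0.6], offset=[[0,-25,-10],[0,-45,-15],[0,-45,0],[0,-45,0],[0,-45,0],[0,-30,0],[0,0,0],[0,0,0]], angular=[[0,0,0],[0,0,0],[0,0,0],[0,0,0],[0,0,0],[0,0,0],[0,0,0],[0,0,0]])

```text
clock: 36.05
position: [0.617, -0.0531, 0.298]
tcp_rot: [[-0.902, -0.431, -0.001], [-0.431, 0.902, 0.001], [0.001, 0.001, -1.0]]
ft_force: [-0.2, 0.7, -0.1]
width: 0.0514
gripper_force: 0.0
```

Run:
```python
from meas import *
b=shot('top','top8');a=shot('scene','s8')
cork=lambda h,s,v:(h>5)&(h<16)&(s>110)&(v>90)
for n,X in dict(oil=(.5151,.1583,.16),vin=(.6036,.2005,.156)).items(): print(n,proj(b,X),proj(a,X))
cv2.imwrite('pics/s8c.png',np.hstack([cv2.resize(cv2.imread('pics/top8.png')[130:275,40:190],(360,348)),cv2.resize(cv2.imread('pics/s8.png')[140:384,230:460],(410,435))[:348]]))
```

```text
oil [118.92253209 204.20570575] [345.06558357 211.32782232]
vin [ 99.3565951  151.75397005] [323.34971995 261.9550237 ]
```

View pics/s8c.png

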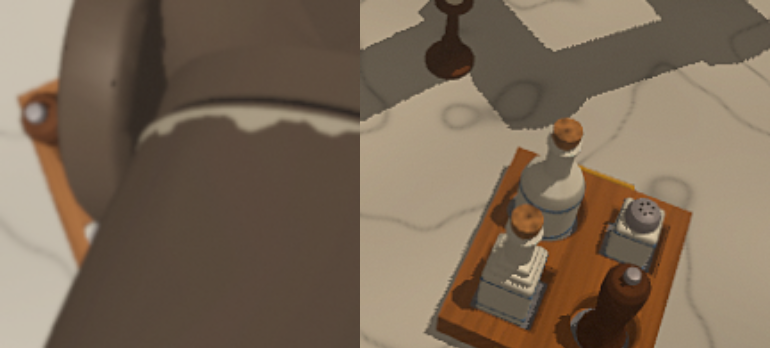

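The scene view shows all four upright in their wells. The corks, at about (346,214) for oil and (324,263) for vinegar, are within 4 px of the predicted positions.

```bash
python3 -c "
from cell import bot
print(bot.finish_job())"
```

```text
the job is handed in; nothing more can be done
None
```

I handed the job in with the oil, vinegar, mill and salt standing upright in their own wells in the last picture; the vase, candlestick and toothpick holder were never touched, and the hand-in call returned no verdict.

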